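Hang the parts caddy on the indexing carousel and index it three clicks

TASK

Hang the small plywood parts caddy by its bar handle on the carousel's twin hook and let go of it, then take the carousel's upright lever knob and advance it clockwise (seen from above) exactly three clicks; the ratchet does not go back, so do not run on to a fourth. Finish while still holding the knob at the third click, with the caddy hanging quietly on the hook, and leave the loose block, tape roll and saddle lying where they are.

Things in the scene. Friction and masses are not known exactly. Their poses are not given: they have to be found in the camera images.
- caddy: loose plywood parts caddy, 0.16 kg: open box 50 mm (its x) by 120 mm (its y) by 36 mm high, a few bolts fixed inside, with two upright end boards (26 mm in x, 5 mm thick, centred at y = -58 and +58 mm, 112 mm high) that carry a round steel bar handle 10 mm thick along y. Origin under its centre, z up; either way round is as good
- caddy_bar (a point): middle of the caddy's bar handle, on the bar's axis, 100 mm above the caddy's underside; axes as the caddy's. The bar is free over 111 mm between the end boards, 59 mm clear below it down to the box rim
- stand: fixed grey stand of the carousel: round foot 170 mm across and a column; origin on the vertical axis the carousel turns about, at the table top. A spring pawl in a housing on its +x side (82 to 118 mm out, top 122 mm above the table) clicks over the toothed wheel (126 mm across, top 114 mm above the table)
- rotor (a joint): angle of the carousel (wheel, twin hook and lever turn as one about the stand's axis), rad, 0 at the start, grows clockwise seen from above. Ratchet seats every 0.262 (15 degrees): 0, 0.262, 0.524, 0.785 ...; it cannot be turned back. At value q the hook points along the stand's -x axis and the lever along its -y axis, both turned clockwise by q
- hook_seat (a point): middle of the caddy's bar when it hangs on the twin hook: 115 mm from the carousel's axis, 169 mm above the table. x points towards the carousel's axis, y along the hung bar, z up. The hook is two upturned steel prongs 8 mm thick at y = -32 and +32 mm, pointing to -x, open between them for fingers; each has a notch with 41 degree flanks below the seat
- lever_knob: upright round black plastic knob on the lever's end, free to spin on its own pin, 58 mm tall, 22 mm thick, 115 mm from the axis; origin at its foot, 122 mm above the table, on the flat lever arm. In each click the push needed rises by about 4 N up the tooth, then drops within 3 mm of travel by 5 N or more as the pawl falls in, just short of the next seat
- knob_grip (a point): point on the centre line of the lever knob at which to hold it, 155 mm above the table, 115 mm from the carousel's axis
- block_a: loose pine block 45 x 110 x 40 mm, a bystander; origin under its centre
- packing_tape: loose roll of brown packing tape 100 mm across, 48 mm high, a bystander; origin under its centre
- saddle_block: loose black moulded saddle 40 x 90 x 40 mm, a bystander; origin under its centre
- hook_tips (a point): top of the prong tips, midway between the two: 18 mm out (-x) and 8 mm above the seat; the prongs end 22 mm out. The bar comes in from outside, 20 to 25 mm above the seat, with the prongs passing between bar and box, and is then lowered
Things that resemble listed ones, but are neither listed nor needed, are in the scene too. Leave any blue look-alike of the caddy alone.

How it is judged:
By the outcome, as a careful person would: the job done as asked, in the order asked, and still so for the second after the job is handed in, while the arm keeps its last pose, push and grip.
It also fails if it takes over 64 s, if anything falls off the work surface, if the arm or the gripper's body presses on something with over 40 N, if the wrist force passes 120 N, or if a joint passes its speed limit or range.

ROBOT

A 7-joint arm with a two-finger parallel gripper is mounted at the origin on the work surface; the furniture and walls round the work are solid. World frame = base frame: x ahead of the robot, y to its left, z up, the work surface at z = 0. Lengths are in m, angles in rad, forces in N, time in s.
With the tool pointing down it reaches from about 0.35 to 0.9 m from the base axis. Payload 7.2 kg.
Tool frame: the origin (TCP) lies at the very end of the fingers, on their centre line; the grasp point (between the pads) lies 19 mm behind it (env.grip_point_offset is the distance from the TCP to the grasp point, in m); z points along the fingers, y is the line along which they close (so a half turn about z gives the same grasp; the last joint's range is limited). The gripper opens to 88 mm and grips with 3 to 60 N. Pads are 20 mm wide; open, the fingers measure 115 mm over their backs; the gripper's body (75 mm by 178 mm) begins 61 mm behind the grasp point.
Start: joints at [-1.19, 0.411, -0.013, 1.596, 0.006, 1.134, -0.082], TCP at [0.271, 0.563, 0.223] pointing down, gripper open.
Joint ranges: [-2.95, 2.95], [-0.29, 1.99], [-1.47, 1.44], [0.14, 2.54], [-1.03, 4.17], [0.13, 1.85], [-2.86, 2.86]. Speed limits (rad/s): [2.39, 2.39, 3.01, 3.01, 3.14, 3.14, 3.14].

INTERFACE

Orientations are given as a unit quaternion [x, y, z, w].
In Python, from rig import env gives the robot as it stands.
- The arm moves only by the shell command python3 -m inch 'ROWS'. ROWS is JSON, a list of rows, each an object of numbers: "jaw": the opening, from 0 (shut) to 1 (fully open); "tx", "ty", "tz": the shift along the tool's x, y, z in mm; "yaw": the turn about the tool's z in rad. In form: [{"jaw": .., "tx": .., "ty": .., "tz": .., "yaw": ..}, ...]. A call has 1 to 12 rows; each row shifts and turns the commanded pose from where the row before left it, along the tool's axes as they then stand; what a row does not reach is not made up. A row lasts 1/10 s, in which the tool goes at most 50 mm and 8.59 degrees, less where a joint would pass 70% of its speed; a pose out of reach is approached as far as the arm can. A call is refused whole if a number of a shift passes 50 or a number of a turn 0.15, either way. A call with a gripper value outside its range is refused whole. The fingers move at their own pace and stop on an object; the grip force is fixed at half the most. Time passes only in rows, so rows that do not move let the fingers close. It gives the time, the measured TCP pose, the force, the opening and the grip force at its end, in the units of the state.
- env.sense(): the state, without advancing time (a new reading comes with each control period).
- env.camera(name): name is "side" or "top" or "wrist"; returns the picture (480x640x3 uint8, blue, green, red); there is no depth.
- env.calibration(name): a dict with "fx", "fy", "cx", "cy" (pixels), "k1" (the pictures are not rectified: a ray, as slopes to the right and down, at radius r is drawn at 1 + k1 r^2 times it, then the intrinsics apply), "rvec" (rotation vector, rad) and "tvec" (3), from world to camera coordinates, as OpenCV has them. Camera axes: x right, y down, z forward; pixel columns grow to the right and rows downward; lengths in m; the calibration is good to about 2 mm. A picture is of the moment at which its call begins: read the wrist's pose just before it. calibration takes no time and is no camera call; for the wrist camera it gives the pose at the moment of the call.
- env.hand_in(): hands the job in; it is judged then, once.
Trained networks look in the newest picture that a camera, given by its name, has taken for a name from the list of things; names that differ only in an ending like _2 or _b are one class to them, and where a whole thing is asked for, a point or a joint stands for the part that bears it (a point fixed in the world has none). Each returns a list of dicts, best first, with "confidence" (0 to 1); they miss things now and then, are a little off and sometimes report something else, mostly with a low value. They report only what shows in the picture. A call takes as long as a camera call. They do not tell look-alikes from the thing itself.
- env.recognise(target, camera): "at" ([x, y, z] in m, in world coordinates, good to about 4 mm: the middle of the surface that is visible of it).
- env.regions_of(target, camera): "pixels" (480x640 bool, what is visible of it).
- env.pinpoint(target, camera): "at" ([x, y, z] in m, in world coordinates, good to about 4 mm: a listed point, or the origin of a listed thing).
The state is a dict: "time": time; "joint_pos": joint angles; "joint_vel": joint speeds; "joint_efforts": joint torques, N m; "eef_pos": TCP position; "tool_rot": TCP orientation; "ft_force": force on the tool from outside, world axes, zero at the start; "wrist_torque": the same for the moment, N m; "grip_width": finger opening in m; "grip_force": force on a finger pad.
Only numpy, scipy, OpenCV 4.12 (cv2) and the standard library are available. Lean on these libraries where they do the work, as an engineer would, in place of code of your own. Each camera call takes 0.05 s, during which the arm holds its last target. There are 200 camera calls.

## Working session

There is one attempt and no reset: what is moved stays moved. The work goes in short steps, Python scripts to look and compute and a shell command to move; the robot and the scene stay as the last step left them, time stands still between calls to the robot, and variables do not carry over. Pictures are saved under pics/ and viewed, at most 10 in all, crops included, and the job is handed in when it is done.

```bash
ls; mkdir -p pics; cat > h.py <<'E'
from rig import env
import numpy as np, cv2
from scipy.spatial.transform import Rotation as R
def snap(cam,fn):
    im=env.camera(cam); cv2.imwrite('pics/'+fn,im); return im
def proj(cam,P):
    c=env.calibration(cam); p=R.from_rotvec(np.ravel(c['rvec'])).apply(np.atleast_2d(P))+np.ravel(c['tvec'])
    s=p[:,:2]/p[:,2:]; s=s*(1+c['k1']*(s**2).sum(1,keepdims=True))
    return s*[c['fx'],c['fy']]+[c['cx'],c['cy']]
E
python3 - <<'E'
from h import *
a=snap('top','top0.png'); b=snap('side','side0.png')
s=env.sense(); print({k:np.round(v,3).tolist() for k,v in s.items()}, env.grip_point_offset)
for c in ['top','side']:
    for t in ['caddy','caddy_bar','stand','hook_seat','knob_grip','lever_knob','hook_tips','block_a','packing_tape','saddle_block']:
        print(c,t,[(np.round(d['at'],3).tolist(),round(d['confidence'],2),proj(c,d['at']).round().tolist()) for d in env.pinpoint(t,c)])
cv2.imwrite('pics/both0.png',cv2.resize(np.hstack([a,b]),(800,300)))
E
```

```text
pics
{'time': 0.1, 'joint_pos': [-1.19, 0.412, -0.013, 1.597, 0.006, 1.134, -0.082], 'joint_vel': [-0.0, -0.001, -0.001, -0.003, -0.0, -0.0, -0.001], 'joint_efforts': [0.003, -58.91, 0.644, -29.171, -0.054, 0.014, 0.0], 'eef_pos': [0.271, 0.563, 0.222], 'tool_rot': [0.222, 0.975, -0.001, -0.0], 'ft_force': [-1.109, -0.322, 0.223], 'wrist_torque': [-0.011, -0.015, -0.003], 'grip_force': 0.0, 'grip_width': 0.087} 0.0187
top caddy [([0.394, -0.04, 0.005], 0.89, [[372.0, 311.0]]), ([0.525, 0.357, 0.002], 0.69, [[191.0, 245.0]])]
top caddy_bar [([0.581, -0.051, 0.122], 0.74, [[385.0, 218.0]]), ([0.4, -0.039, 0.095], 0.73, [[376.0, 310.0]]), ([0.528, 0.356, 0.097], 0.69, [[179.0, 241.0]])]
top stand [([0.63, 0.046, -0.003], 0.8, [[334.0, 201.0]])]
top hook_seat [([0.529, 0.107, 0.167], 0.83, [[302.0, 241.0]])]
top knob_grip [([0.579, -0.052, 0.153], 0.63, [[387.0, 217.0]]), ([0.405, -0.192, -0.002], 0.4, [[442.0, 307.0]])]
top lever_knob [([0.584, -0.053, 0.122], 0.6, [[386.0, 217.0]])]
top hook_tips [([0.509, 0.113, 0.182], 0.86, [[299.0, 251.0]]), ([0.581, -0.053, 0.154], 0.24, [[388.0, 
[... 650 characters left out ...]
 -0.052, 0.154], 0.53, [[355.0, 235.0]])]
side hook_seat [([0.529, 0.101, 0.166], 0.82, [[302.0, 209.0]])]
side knob_grip [([0.581, -0.055, 0.155], 0.63, [[356.0, 236.0]])]
side lever_knob [([0.578, -0.05, 0.12], 0.76, [[353.0, 248.0]]), ([0.528, 0.358, 0.098], 0.74, [[259.0, 196.0]]), ([0.528, 0.353, -0.002], 0.6, [[261.0, 227.0]])]
side hook_tips [([0.516, 0.106, 0.173], 0.97, [[297.0, 207.0]])]
side block_a [([0.684, 0.257, -0.002], 0.63, [[322.0, 228.0]])]
side packing_tape [([0.4, -0.187, -0.004], 0.64, [[315.0, 351.0]]), ([0.531, 0.103, 0.167], 0.56, [[303.0, 208.0]]), ([0.651, -0.226, 0.003], 0.41, [[421.0, 321.0]])]
side saddle_block [([0.654, -0.224, 0.002], 0.74, [[421.0, 320.0]])]
```

View pics/top0.png

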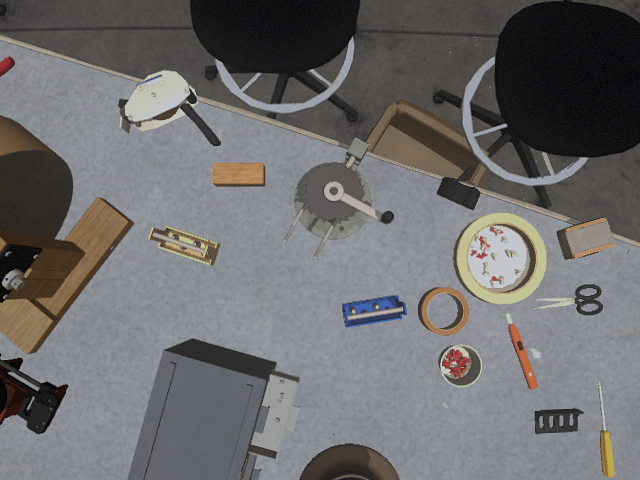

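View pics/side0.png

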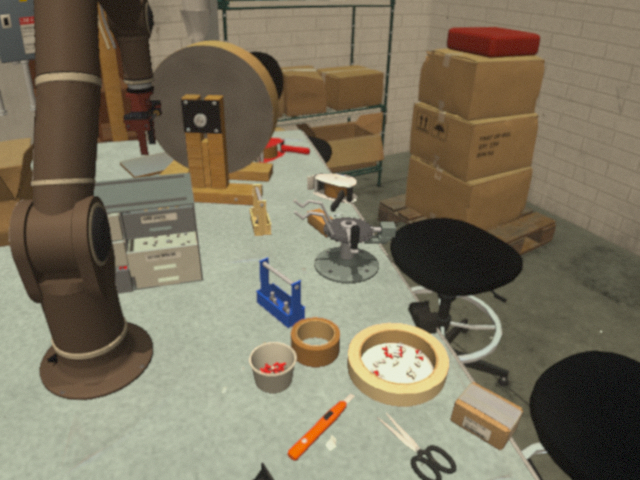

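The plywood caddy at top (185,243) / side (260,215) matches the description. The blue one at top (374,311) / side (281,300) is the look-alike. I'll confirm this in one crop, next to the carousel.

```bash
python3 - <<'E'
from h import *
a=cv2.imread('pics/top0.png')
c1=cv2.resize(a[215:275,140:225],None,fx=4.6,fy=4.6,interpolation=cv2.INTER_CUBIC)
c2=cv2.resize(a[130:270,270:400],None,fx=3,fy=3,interpolation=cv2.INTER_CUBIC)
H=max(c1.shape[0],c2.shape[0]); o=np.zeros((H,800,3),np.uint8)
o[:c1.shape[0],:c1.shape[1]]=c1; o[:c2.shape[0],400:400+c2.shape[1]]=c2
cv2.imwrite('pics/crop1.png',o)
A=[];B=[];Cc=[];D=[]
for cam in ['top','side']*2:
    env.camera(cam)
    for t in ['caddy_bar','stand','hook_seat','knob_grip']:
        d=[x for x in env.pinpoint(t,cam)]
        if t=='caddy_bar': d=[x for x in d if x['at'][1]>.3]
        print(cam,t,[np.round(x['at'],4).tolist() for x in d[:1]])
print(proj('top',[[.45,.5,0],[.35,.5,0],[.271,.563,.2],[.35,.35,.2],[.35,.35,0]]))
E
```

```text
top caddy_bar [[0.5291, 0.3598, 0.0977]]
top stand [[0.6314, 0.0506, -0.0022]]
top hook_seat [[0.5282, 0.1042, 0.1677]]
top knob_grip [[0.5782, -0.0533, 0.1511]]
side caddy_bar [[0.5237, 0.3563, 0.1005]]
side stand [[0.635, 0.0512, -0.0003]]
side hook_seat [[0.5285, 0.1021, 0.1633]]
side knob_grip [[0.5792, -0.0529, 0.1526]]
top caddy_bar [[0.5285, 0.3551, 0.0995]]
top stand [[0.6284, 0.0488, -0.0033]]
top hook_seat [[0.5292, 0.1063, 0.1682]]
top knob_grip [[0.5785, -0.0533, 0.152]]
side caddy_bar [[0.5242, 0.3575, 0.1018]]
side stand [[0.6335, 0.0495, 0.0011]]
side hook_seat [[0.5298, 0.1026, 0.1649]]
side knob_grip [[0.5794, -0.0541, 0.1547]]
[[125.13539073 278.05947296]
 [122.94219887 324.07234471]
 [ 47.72419013 374.26982876]
 [163.42200264 335.45782783]
 [190.80034889 326.52404793]]
```

View pics/crop1.png

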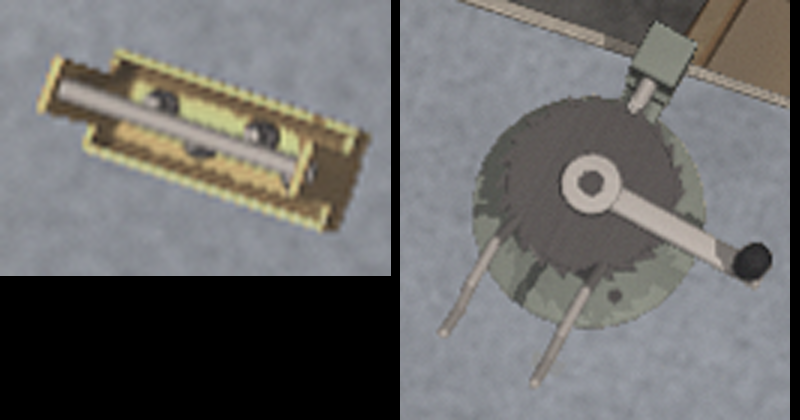

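The crop shows the plywood caddy with bolts and a steel bar running from top px (153,234) to (206,251), and the carousel with prong tips at (284,241) and (315,258) and the knob top at (387,215). That confirms the unpainted caddy.

```bash
cat >> h.py <<'E'
def unproj(cam,px,z):
    c=env.calibration(cam); K=np.array([[c['fx'],0,c['cx']],[0,c['fy'],c['cy']],[0,0,1]])
    s=(np.array(px)-[c['cx'],c['cy']])/[c['fx'],c['fy']]; u=s.copy()
    for _ in range(20): u=s/(1+c['k1']*(u@u))
    r=R.from_rotvec(np.ravel(c['rvec'])); o=r.inv().apply(-np.ravel(c['tvec'])); d=r.inv().apply([*u,1])
    return o+d*(z-o[2])/d[2]
E
python3 - <<'E'
from h import *
f=lambda p,z:unproj('top',p,z)
a,b=f((153.5,234.1),.1),f((206.3,250.9),.1); print('bar',a,b,(a+b)/2,np.degrees(np.arctan2(*(a-b)[[1,0]])),np.linalg.norm(a-b))
a,b=f((284.3,240.7),.177),f((315,257.7),.177); print('tips',a,b,(a+b)/2,np.degrees(np.arctan2(*(a-b)[[1,0]])),np.linalg.norm(a-b))
print('knob top',f((387.3,216),.18)); print('hub',f((333.7,191),.13))
E
```

```text
bar [0.53980816 0.40917261 0.1       ] [0.50892789 0.30060831 0.1       ] [0.52436803 0.35489046 0.1       ] 74.12200938468342 0.11287071035955032
tips [0.52735013 0.13987072 0.177     ] [0.4974668  0.08253525 0.177     ] [0.51240847 0.11120298 0.177     ] 62.47140796418459 0.06465577818692587
knob top [ 0.57747357 -0.04883508  0.18      ]
hub [0.63017469 0.05047412 0.13      ]
```

```bash
python3 -m inch '[{"jaw":1,"tz":-40},{"tz":-20,"tx":-20,"ty":-5},{"tx":-40,"ty":-9},{"tx":-40,"ty":-9},{"tx":-40,"ty":-9},{"tx":-40,"ty":-9},{"tx":-40,"ty":-9},{"tx":-40,"ty":-10},{"tx":-40,"ty":-10},{"tx":-19,"ty":-5},{"yaw":0.14},{"yaw":0.14}]'; python3 -m inch '[{"yaw":0.14},{"yaw":0.14},{"yaw":0.14},{"yaw":0.14},{"yaw":0.14},{"yaw":0.14},{"yaw":0.14},{"yaw":0.14},{"tz":20},{"tz":0}]'
cat >> h.py <<'E'
def st():
    s=env.sense(); M=R.from_quat(s['tool_rot']).as_matrix()
    print('t',round(s['time'],2),'tcp',np.round(s['eef_pos'],4),'ydir',round(np.degrees(np.arctan2(M[1,1],M[0,1])),2),'z',np.round(M[:,2],3),'f',np.round(s['ft_force'],1),'w',round(s['grip_width'],4),'gf',round(s['grip_force'],1),'j7',round(s['joint_pos'][6],2))
    return np.array(s['eef_pos']),M
def goto(P,ang=None):
    p,M=st(); print('shift mm',np.round(M.T@(np.array(P)-p)*1000,1), 'yaw', None if ang is None else round(-np.radians((ang-np.degrees(np.arctan2(M[1,1],M[0,1]))+90)%180-90),3))
E
python3 - <<'E'
from h import *
im=snap('wrist','w1.png')
print([(np.round(x['at'],4).tolist(),x['confidence']) for x in env.pinpoint('caddy_bar','wrist')])
print(proj('wrist',[[.5258,.3565,.1],[.5398,.4092,.1],[.5089,.3006,.1]]))
goto([.5258,.3565,.0813],-15.9)
E
```

```text
[]
[[250.92638168 512.0266517 ]
 [299.26981049 506.06886644]
 [200.17671361 516.26709822]]
t 2.2 tcp [0.2712 0.5631 0.2227] ydir 64.29 z [ 0.  0. -1.] f [ 0.1  1.  -0.3] w 0.0878 gf 0.0 j7 -0.08
shift mm [-319.   -75.7  141.4] yaw 1.4$[0]: bad value
$[0]: bad value
```

View pics/w1.png

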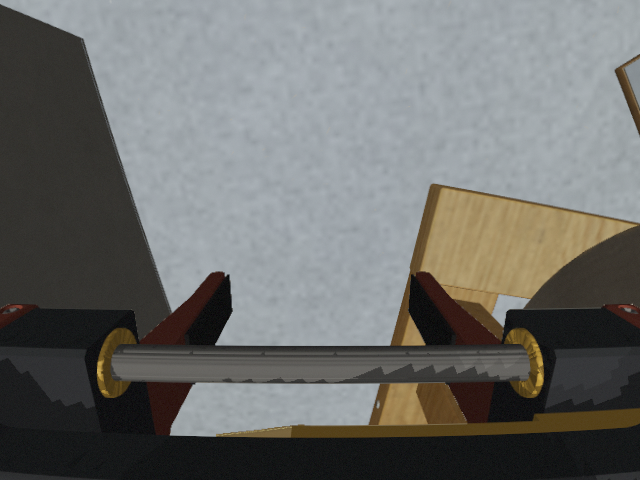

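The moves were refused because each row needs every key. The wrist view shows the unmoved gripper, with the cabinet at left px (100,150) and the sander's base plank at right px (520,210). I'll rise higher first.

```bash
python3 -m inch '[{"jaw":1,"tx":0,"ty":0,"tz":-40,"yaw":0},{"jaw":1,"tx":0,"ty":0,"tz":-40,"yaw":0},{"jaw":1,"tx":-20,"ty":-5,"tz":-20,"yaw":0},{"jaw":1,"tx":-40,"ty":-9,"tz":0,"yaw":0},{"jaw":1,"tx":-40,"ty":-9,"tz":0,"yaw":0},{"jaw":1,"tx":-40,"ty":-9,"tz":0,"yaw":0},{"jaw":1,"tx":-40,"ty":-9,"tz":0,"yaw":0},{"jaw":1,"tx":-40,"ty":-9,"tz":0,"yaw":0},{"jaw":1,"tx":-40,"ty":-10,"tz":0,"yaw":0},{"jaw":1,"tx":-40,"ty":-10,"tz":0,"yaw":0},{"jaw":1,"tx":-19,"ty":-5,"tz":0,"yaw":0},{"jaw":1,"tx":0,"ty":0,"tz":0,"yaw":0.14}]'; python3 -m inch '[{"jaw":1,"tx":0,"ty":0,"tz":0,"yaw":0.14},{"jaw":1,"tx":0,"ty":0,"tz":0,"yaw":0.14},{"jaw":1,"tx":0,"ty":0,"tz":0,"yaw":0.14},{"jaw":1,"tx":0,"ty":0,"tz":0,"yaw":0.14},{"jaw":1,"tx":0,"ty":0,"tz":0,"yaw":0.14},{"jaw":1,"tx":0,"ty":0,"tz":10,"yaw":0.14},{"jaw":1,"tx":0,"ty":0,"tz":20,"yaw":0.14},{"jaw":1,"tx":0,"ty":0,"tz":20,"yaw":0.14},{"jaw":1,"tx":0,"ty":0,"tz":20,"yaw":0.14},{"jaw":1,"tx":0,"ty":0,"tz":0,"yaw":0}]'
python3 - <<'E'
from h import *
im=snap('wrist','w2.png')
print([(np.round(x['at'],4).tolist(),x['confidence']) for x in env.pinpoint('caddy_bar','wrist')])
print(proj('wrist',[[.5258,.3565,.1],[.5398,.4092,.1],[.5089,.3006,.1]]))
goto([.5258,.3565,.0813],-15.9)
E
```

```text
time: 3.4
eef_pos: [0.5292, 0.3532, 0.3225]
tool_rot: [0.293, 0.956, -0.001, 0.001]
ft_force: [-0.8, 1.1, 0.1]
grip_width: 0.0881
grip_force: 0.0
time: 4.4
eef_pos: [0.5246, 0.3566, 0.2499]
tool_rot: [0.799, 0.602, -0.002, 0.0]
ft_force: [-0.1, 0.7, -0.3]
grip_width: 0.0881
grip_force: 0.0
[([0.5244, 0.3582, 0.101], 0.6)]
[[318.88695615 224.74423683]
 [317.95831947 163.57897961]
 [317.71479592 284.67755249]]
t 4.5 tcp [0.526  0.3573 0.253 ] ydir -15.68 z [-0. -0. -1.] f [-0.1  0.5  0.3] w 0.0881 gf 0.0 j7 -0.81
shift mm [-7.000e-01  1.000e-01  1.717e+02] yaw 0.004
```

View pics/w2.png

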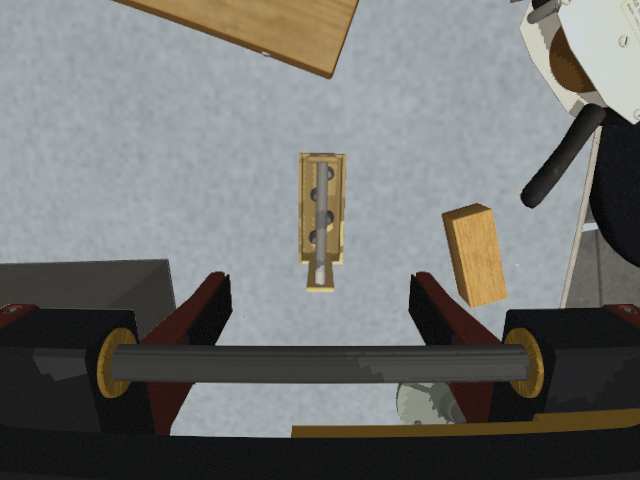

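The wrist view shows the bar from px (322,165) to (320,283), centred between the fingers and about 2 mm towards +y of the tool. Next: descend and grip.

```bash
python3 -m inch '[{"jaw":1,"tx":-1,"ty":1,"tz":30,"yaw":0},{"jaw":1,"tx":0,"ty":1,"tz":30,"yaw":0},{"jaw":1,"tx":0,"ty":0,"tz":30,"yaw":0},{"jaw":1,"tx":0,"ty":0,"tz":30,"yaw":0},{"jaw":1,"tx":0,"ty":0,"tz":25,"yaw":0},{"jaw":1,"tx":0,"ty":0,"tz":15,"yaw":0},{"jaw":1,"tx":0,"ty":0,"tz":12,"yaw":0},{"jaw":0.5,"tx":0,"ty":0,"tz":0,"yaw":0},{"jaw":0.2,"tx":0,"ty":0,"tz":0,"yaw":0},{"jaw":0,"tx":0,"ty":0,"tz":0,"yaw":0},{"jaw":0,"tx":0,"ty":0,"tz":0,"yaw":0},{"jaw":0,"tx":0,"ty":0,"tz":0,"yaw":0}]'; python3 -m inch '[{"jaw":0,"tx":0,"ty":0,"tz":0,"yaw":0},{"jaw":0,"tx":0,"ty":0,"tz":0,"yaw":0},{"jaw":0,"tx":0,"ty":0,"tz":0,"yaw":0},{"jaw":0,"tx":0,"ty":0,"tz":0,"yaw":0}]'; python3 -c "
from h import *
st()"
```

```text
time: 5.7
eef_pos: [0.528, 0.3559, 0.0814]
tool_rot: [0.798, 0.602, 0.001, -0.0]
ft_force: [-0.1, -0.6, -0.2]
grip_width: 0.0512
grip_force: 0.0
time: 6.1
eef_pos: [0.5277, 0.3556, 0.0806]
tool_rot: [0.798, 0.602, -0.0, 0.0]
ft_force: [1.1, 0.5, -0.3]
grip_width: 0.0191
grip_force: 0.0
t 6.1 tcp [0.5277 0.3556 0.0806] ydir -15.93 z [-0. -0. -1.] f [ 1.1  0.5 -0.3] w 0.0191 gf 0.0 j7 -0.75
```

```bash
python3 -m inch '[{"jaw":0,"tx":0,"ty":0,"tz":0,"yaw":0},{"jaw":0,"tx":0,"ty":0,"tz":0,"yaw":0},{"jaw":0,"tx":0,"ty":0,"tz":0,"yaw":0},{"jaw":0,"tx":0,"ty":0,"tz":-8,"yaw":0},{"jaw":0,"tx":0,"ty":0,"tz":-15,"yaw":0},{"jaw":0,"tx":0,"ty":0,"tz":-20,"yaw":0},{"jaw":0,"tx":0,"ty":0,"tz":-20,"yaw":0},{"jaw":0,"tx":0,"ty":0,"tz":-20,"yaw":0},{"jaw":0,"tx":0,"ty":0,"tz":-10,"yaw":0},{"jaw":0,"tx":0,"ty":0,"tz":-3,"yaw":0},{"jaw":0,"tx":0,"ty":0,"tz":0,"yaw":0}]'; python3 - <<'E'
from h import *
goto([.455,.155,.174],-27.6)
E
```

```text
time: 7.2
eef_pos: [0.5277, 0.3557, 0.1769]
tool_rot: [0.798, 0.602, 0.0, -0.0]
ft_force: [0.2, -0.3, -1.8]
grip_width: 0.0087
grip_force: 30.0
t 7.2 tcp [0.5277 0.3557 0.1769] ydir -15.93 z [ 0.  0. -1.] f [ 0.2 -0.3 -1.8] w 0.0087 gf 30.0 j7 -0.78
shift mm [-212.9  -14.8    2.8] yaw 0.204
```

```bash
python3 -m inch '[{"jaw":0,"tx":-10,"ty":-1,"tz":0,"yaw":0},{"jaw":0,"tx":-20,"ty":-2,"tz":0,"yaw":0},{"jaw":0,"tx":-25,"ty":-2,"tz":0,"yaw":0},{"jaw":0,"tx":-30,"ty":-2,"tz":0,"yaw":0},{"jaw":0,"tx":-30,"ty":-2,"tz":0,"yaw":0},{"jaw":0,"tx":-30,"ty":-2,"tz":0,"yaw":0},{"jaw":0,"tx":-30,"ty":-2,"tz":0,"yaw":0},{"jaw":0,"tx":-20,"ty":-1,"tz":0,"yaw":0.05},{"jaw":0,"tx":-13,"ty":-1,"tz":0,"yaw":0.05},{"jaw":0,"tx":-5,"ty":0,"tz":0,"yaw":0.05},{"jaw":0,"tx":0,"ty":0,"tz":0,"yaw":0.054},{"jaw":0,"tx":0,"ty":0,"tz":0,"yaw":0}]'; python3 -m inch '[{"jaw":0,"tx":0,"ty":0,"tz":0,"yaw":0},{"jaw":0,"tx":0,"ty":0,"tz":0,"yaw":0}]';python3 - <<'E'
from h import *
goto([.529,.1028,.174],-27.6)
im=snap('side','s2.png'); t=env.camera('top'); w=env.camera('wrist')
for c in ['side','top','wrist']:
  print(c,[[np.round(x['at'],4).tolist() for x in env.pinpoint(k,c)[:2]] for k in ['caddy_bar','hook_seat','hook_tips','knob_grip']])
o=np.hstack([cv2.resize(im[130:330,200:460],(400,308)),cv2.resize(t[170:320,210:405],(400,308))])
cv2.imwrite('pics/c2.png',np.vstack([o,cv2.resize(w,(400,300)).repeat(1,0) if 0 else np.hstack([cv2.resize(w,(380,285)),np.zeros((285,420,3),np.uint8)])]))
E
```

```text
time: 8.4
eef_pos: [0.4534, 0.1549, 0.1763]
tool_rot: [0.856, 0.517, -0.0, -0.0]
ft_force: [0.8, -0.1, -1.1]
grip_width: 0.0092
grip_force: 30.0
time: 8.6
eef_pos: [0.4536, 0.1554, 0.1764]
tool_rot: [0.855, 0.518, -0.0, 0.0]
ft_force: [-0.1, 0.1, -1.8]
grip_width: 0.009
grip_force: 30.0
t 8.6 tcp [0.4536 0.1554 0.1764] ydir -27.57 z [-0. -0. -1.] f [-0.1  0.1 -1.8] w 0.009 gf 30.0 j7 -0.78
shift mm [-11.8  91.2   2.4] yaw 0.001
side [[[0.4517, 0.1585, 0.1957], [0.3978, -0.04, 0.0963]], [[0.5292, 0.104, 0.165]], [[0.516, 0.1085, 0.1735]], [[0.5807, -0.0532, 0.1558]]]
top [[[0.3947, -0.0377, 0.0991]], [[0.529, 0.1035, 0.17]], [[0.6327, 0.0471, -0.0021], [0.5795, -0.0512, 0.1535]], [[0.5806, -0.0548, 0.1562]]]
wrist [[[0.454, 0.1556, 0.1964]], [], [], []]
```

View pics/c2.png

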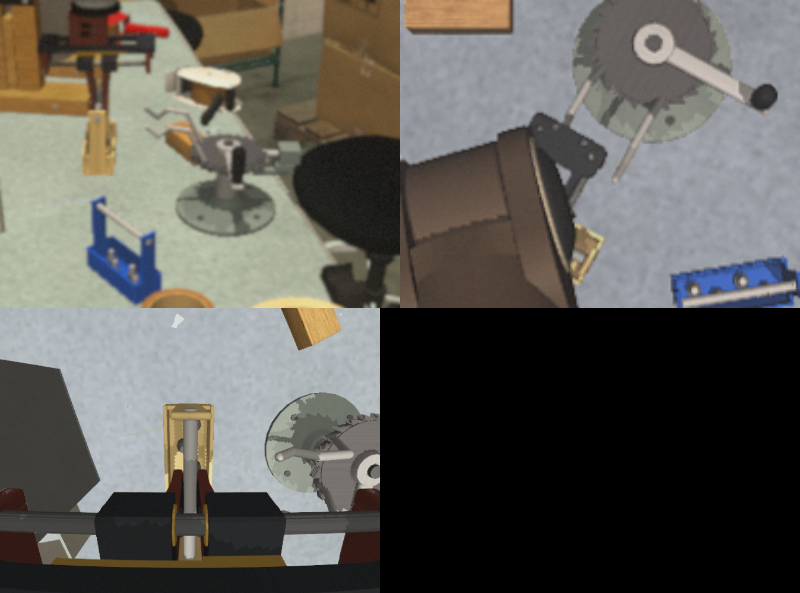

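The side view (400x308 crop, top left) shows the caddy gripped upright outside the prongs, and the wrist view shows the bar square between the pads. Next I move in radially.

```bash
python3 -m inch '[{"jaw":0,"tx":-5,"ty":0,"tz":1,"yaw":0},{"jaw":0,"tx":-5,"ty":5,"tz":1,"yaw":0},{"jaw":0,"tx":-2,"ty":10,"tz":0,"yaw":0},{"jaw":0,"tx":0,"ty":10,"tz":0,"yaw":0},{"jaw":0,"tx":0,"ty":10,"tz":0,"yaw":0},{"jaw":0,"tx":0,"ty":10,"tz":0,"yaw":0},{"jaw":0,"tx":0,"ty":10,"tz":0,"yaw":0},{"jaw":0,"tx":0,"ty":10,"tz":0,"yaw":0},{"jaw":0,"tx":0,"ty":10,"tz":0,"yaw":0},{"jaw":0,"tx":0,"ty":10,"tz":0,"yaw":0},{"jaw":0,"tx":0,"ty":6,"tz":0,"yaw":0},{"jaw":0,"tx":0,"ty":0,"tz":0,"yaw":0}]'; python3 - <<'E'
from h import *
goto([.529,.1028,.1503],-27.6)
a=snap('side','s3.png'); cv2.imwrite('pics/s3c.png',cv2.resize(a[150:300,240:400],(800,600) if 0 else (640,600),interpolation=cv2.INTER_CUBIC))
print([np.round(x['at'],4).tolist() for x in env.pinpoint('caddy_bar','side')])
E
```

```text
time: 10.55
eef_pos: [0.5295, 0.1019, 0.1746]
tool_rot: [0.856, 0.518, -0.0, 0.0]
ft_force: [-0.5, -0.5, -1.5]
grip_width: 0.0092
grip_force: 30.0
t 10.55 tcp [0.5295 0.1019 0.1746] ydir -27.67 z [ 0. -0. -1.] f [-0.5 -0.5 -1.5] w 0.0092 gf 30.0 j7 -0.58
shift mm [ 0.6 -0.9 24.3] yaw -0.001
[[0.3981, -0.0414, 0.1009]]
```

View pics/s3c.png

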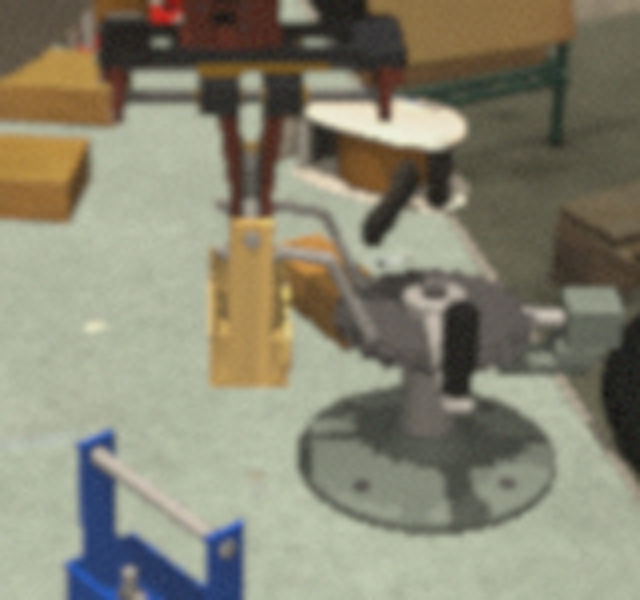

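The close-up shows the caddy over the prongs, with the tip just left of the end board at px (225,207) and the prong emerging right at (290,250). It's aligned, so I lower it gently.

```bash
python3 -m inch '[{"jaw":0,"tx":0,"ty":-1,"tz":5,"yaw":0},{"jaw":0,"tx":0,"ty":0,"tz":5,"yaw":0},{"jaw":0,"tx":0,"ty":0,"tz":5,"yaw":0},{"jaw":0,"tx":0,"ty":0,"tz":3,"yaw":0},{"jaw":0,"tx":0,"ty":0,"tz":2,"yaw":0},{"jaw":0,"tx":0,"ty":0,"tz":0,"yaw":0}]'; python3 -m inch '[{"jaw":0,"tx":0,"ty":0,"tz":1,"yaw":0},{"jaw":0,"tx":0,"ty":0,"tz":1,"yaw":0},{"jaw":0,"tx":0,"ty":0,"tz":0,"yaw":0}]';  python3 -m inch '[{"jaw":0,"tx":0,"ty":0,"tz":1,"yaw":0},{"jaw":0,"tx":0,"ty":0,"tz":1,"yaw":0},{"jaw":0,"tx":0,"ty":0,"tz":0,"yaw":0}]'
```

```text
time: 11.25
eef_pos: [0.5278, 0.1029, 0.1543]
tool_rot: [0.855, 0.518, -0.0, -0.0]
ft_force: [0.6, 0.8, -1.2]
grip_width: 0.009
grip_force: 30.0
time: 11.55
eef_pos: [0.5279, 0.103, 0.1526]
tool_rot: [0.855, 0.518, 0.0, -0.0]
ft_force: [0.3, 0.2, -1.8]
grip_width: 0.0092
grip_force: 30.0
time: 11.85
eef_pos: [0.528, 0.103, 0.1506]
tool_rot: [0.855, 0.518, 0.0, 0.0]
ft_force: [-0.2, 0.5, -1.2]
grip_width: 0.0094
grip_force: 30.0
```

```bash
python3 -m inch '[{"jaw":0,"tx":0,"ty":0,"tz":1,"yaw":0},{"jaw":0,"tx":0,"ty":0,"tz":0,"yaw":0},{"jaw":0,"tx":0,"ty":0,"tz":0,"yaw":0}]'; python3 -m inch '[{"jaw":0,"tx":0,"ty":0,"tz":1,"yaw":0},{"jaw":0,"tx":0,"ty":0,"tz":0,"yaw":0},{"jaw":0,"tx":0,"ty":0,"tz":0,"yaw":0}]'
```

```text
time: 12.15
eef_pos: [0.5285, 0.1029, 0.15]
tool_rot: [0.855, 0.518, 0.001, 0.0]
ft_force: [1.7, -1.3, 1.3]
grip_width: 0.0093
grip_force: 30.0
time: 12.45
eef_pos: [0.5289, 0.1028, 0.1493]
tool_rot: [0.855, 0.518, 0.001, 0.0]
ft_force: [2.8, -0.8, 5.7]
grip_width: 0.0091
grip_force: 30.0
```

The bar is seated, with contact at z 0.168. I ease 1 mm inward, then open part way and check before lifting.

```bash
python3 -m inch '[{"jaw":0,"tx":0,"ty":0.7,"tz":0,"yaw":0},{"jaw":0,"tx":0,"ty":0,"tz":0,"yaw":0},{"jaw":0,"tx":0,"ty":0,"tz":0,"yaw":0}]'; python3 -m inch '[{"jaw":0.1,"tx":0,"ty":0,"tz":0,"yaw":0},{"jaw":0.2,"tx":0,"ty":0,"tz":0,"yaw":0},{"jaw":0.3,"tx":0,"ty":0,"tz":0,"yaw":0},{"jaw":0.4,"tx":0,"ty":0,"tz":0,"yaw":0},{"jaw":0.4,"tx":0,"ty":0,"tz":0,"yaw":0},{"jaw":0.4,"tx":0,"ty":0,"tz":0,"yaw":0},{"jaw":0.4,"tx":0,"ty":0,"tz":0,"yaw":0}]'; python3 - <<'E'
from h import *
a=snap('side','s4.png'); w=env.camera('wrist')
print([np.round(x['at'],4).tolist() for x in env.pinpoint('caddy_bar','side')],[np.round(x['at'],4).tolist() for x in env.pinpoint('caddy_bar','wrist')])
cv2.imwrite('pics/s4c.png',np.hstack([cv2.resize(a[150:270,240:370],(400,370),interpolation=cv2.INTER_CUBIC),cv2.resize(w,(400,370))]))
E
```

```text
time: 12.75
eef_pos: [0.5291, 0.1027, 0.1491]
tool_rot: [0.855, 0.518, 0.001, 0.0]
ft_force: [1.7, -1.2, 5.0]
grip_width: 0.0092
grip_force: 30.0
time: 13.45
eef_pos: [0.5285, 0.1027, 0.1486]
tool_rot: [0.855, 0.518, -0.0, -0.0]
ft_force: [0.6, -0.1, -1.1]
grip_width: 0.0346
grip_force: 0.0
[[0.5314, 0.1018, 0.1685], [0.399, -0.0396, 0.0981]] [[0.53, 0.1032, 0.1687], [0.6341, 0.053, -0.0026]]
```

View pics/s4c.png

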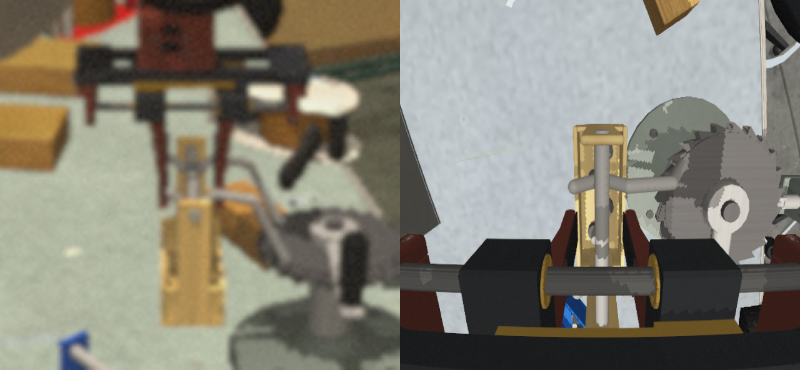

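The caddy's bar sits in both notches, at px (190,160) and (600,185) in the crop, and the fingers are clear. I go straight up and over to the knob.

```bash
python3 -m inch '[{"jaw":0.4,"tx":0,"ty":0,"tz":-5,"yaw":0},{"jaw":0.4,"tx":0,"ty":0,"tz":-10,"yaw":0},{"jaw":0.4,"tx":0,"ty":0,"tz":-15,"yaw":0},{"jaw":0.4,"tx":0,"ty":0,"tz":-30,"yaw":0},{"jaw":0.4,"tx":0,"ty":0,"tz":-40,"yaw":0},{"jaw":0.6,"tx":-20,"ty":20,"tz":0,"yaw":0},{"jaw":0.6,"tx":-25,"ty":25,"tz":0,"yaw":0},{"jaw":0.6,"tx":-25,"ty":25,"tz":0,"yaw":0},{"jaw":0.6,"tx":-25,"ty":25,"tz":0,"yaw":0},{"jaw":0.6,"tx":-20,"ty":22,"tz":0,"yaw":0},{"jaw":0.6,"tx":0,"ty":0,"tz":30,"yaw":0},{"jaw":0.6,"tx":0,"ty":0,"tz":0,"yaw":0}]'; python3 - <<'E'
from h import *
env.camera('wrist');env.camera('side')
for c in ['side','wrist']: print([[(np.round(x['at'],4).tolist(),x['confidence']) for x in env.pinpoint(k,c)][:2] for k in ('knob_grip','caddy_bar','stand')])
goto([.579,-.053,.1363],-27.6)
E
```

```text
time: 14.85
eef_pos: [0.5772, -0.0542, 0.2166]
tool_rot: [0.856, 0.517, -0.002, -0.001]
ft_force: [-1.1, 0.9, 0.4]
grip_width: 0.0529
grip_force: 0.0
[[([0.5772, -0.0541, 0.1536], 0.8)], [([0.3978, -0.0395, 0.1018], 0.87), ([0.5307, 0.1038, 0.1657], 0.64)], [([0.5171, 0.1113, 0.1753], 0.74), ([0.6347, 0.0509, -0.0001], 0.56)]]
[[([0.5755, -0.0514, 0.1542], 0.89)], [([0.3954, -0.0375, 0.1008], 0.91), ([0.5299, 0.1049, 0.1678], 0.58)], [([0.633, 0.0536, -0.0017], 0.67)]]
t 15.25 tcp [ 0.5793 -0.053   0.2195] ydir -27.56 z [ 0.001  0.    -1.   ] f [-0.3  0.6 -1.5] w 0.0525 gf 0.0 j7 -0.27
shift mm [-0.2 -0.3 83.2] yaw 0.001
```

```bash
python3 -m inch '[{"jaw":0.6,"tx":0,"ty":-1,"tz":25,"yaw":0},{"jaw":0.6,"tx":0,"ty":0,"tz":25,"yaw":0},{"jaw":0.6,"tx":0,"ty":0,"tz":18,"yaw":0},{"jaw":0.6,"tx":0,"ty":0,"tz":10,"yaw":0},{"jaw":0.6,"tx":0,"ty":0,"tz":5,"yaw":0},{"jaw":0,"tx":0,"ty":0,"tz":0,"yaw":0},{"jaw":0,"tx":0,"ty":0,"tz":0,"yaw":0},{"jaw":0,"tx":0,"ty":0,"tz":0,"yaw":0},{"jaw":0,"tx":0,"ty":0,"tz":0,"yaw":0},{"jaw":0,"tx":0,"ty":0,"tz":0,"yaw":0},{"jaw":0,"tx":0,"ty":0,"tz":0,"yaw":0},{"jaw":0,"tx":0,"ty":0,"tz":0,"yaw":0}]'; python3 -c "
from h import *
st()"
```

```text
time: 16.45
eef_pos: [0.5786, -0.0532, 0.1362]
tool_rot: [0.855, 0.518, 0.001, 0.0]
ft_force: [0.3, 0.2, 4.5]
grip_width: 0.0215
grip_force: 30.0
t 16.45 tcp [ 0.5786 -0.0532  0.1362] ydir -27.62 z [ 0.001 -0.    -1.   ] f [0.3 0.2 4.5] w 0.0215 gf 30.0 j7 -0.21
```

```bash
cat >> h.py <<'E'
def q():
    p,M=st(); f=np.array(env.sense()['ft_force']); v=p[:2]-[.631,.0495]
    print('q',round(np.arctan2(-.1027,-.0524)-np.arctan2(v[1],v[0]),4),'r',round(np.hypot(*v),4),'tool f',np.round(M.T@f,1))
E
python3 -m inch '[{"jaw":0,"tx":0,"ty":-2,"tz":-0.5,"yaw":0.017},{"jaw":0,"tx":0,"ty":-3,"tz":0,"yaw":0.026},{"jaw":0,"tx":0,"ty":-3,"tz":0,"yaw":0.026},{"jaw":0,"tx":0.1,"ty":-3,"tz":0,"yaw":0.026},{"jaw":0,"tx":0,"ty":-3,"tz":0,"yaw":0.026},{"jaw":0,"tx":0,"ty":-3,"tz":0,"yaw":0.026},{"jaw":0,"tx":0.1,"ty":-3,"tz":0,"yaw":0.026},{"jaw":0,"tx":0,"ty":0,"tz":0,"yaw":0}]'; python3 -c "
from h import *
q()"
python3 -m inch '[{"jaw":0,"tx":0,"ty":-1.5,"tz":0,"yaw":0.013},{"jaw":0,"tx":0,"ty":-1.5,"tz":0,"yaw":0.013},{"jaw":0,"tx":0,"ty":0,"tz":0,"yaw":0}]'; python3 -c "
from h import *
q()"
```

```text
time: 17.25
eef_pos: [0.562, -0.0427, 0.1363]
tool_rot: [0.897, 0.441, 0.001, 0.001]
ft_force: [4.3, -3.2, -0.6]
grip_width: 0.0219
grip_force: 30.0
t 17.25 tcp [ 0.562  -0.0427  0.1363] ydir -37.63 z [ 0.002 -0.001 -1.   ] f [ 4.3 -3.2 -0.6] w 0.0219 gf 30.0 j7 -0.39
q 0.1706 r 0.1151 tool f [0.1 5.3 0.6]
time: 17.55
eef_pos: [0.5598, -0.0409, 0.1363]
tool_rot: [0.903, 0.43, 0.001, 0.001]
ft_force: [5.2, -2.3, -0.5]
grip_width: 0.0214
grip_force: 30.0
t 17.55 tcp [ 0.5598 -0.0409  0.1363] ydir -39.1 z [ 0.002 -0.001 -1.   ] f [ 5.2 -2.3 -0.5] w 0.0214 gf 30.0 j7 -0.41
q 0.1956 r 0.1151 tool f [1.5 5.5 0.5]
```

```bash
for i in 1; do python3 -m inch '[{"jaw":0,"tx":0,"ty":-1.5,"tz":0,"yaw":0.013},{"jaw":0,"tx":0,"ty":-1.5,"tz":0,"yaw":0.013},{"jaw":0,"tx":0,"ty":0,"tz":0,"yaw":0}]' >/dev/null; done;  python3 -c "
from h import *
q()"; python3 -m inch '[{"jaw":0,"tx":0,"ty":-1.5,"tz":0,"yaw":0.013},{"jaw":0,"tx":0,"ty":0,"tz":0,"yaw":0}]' >/dev/null;python3 -c "
from h import *
q()";  python3 -m inch '[{"jaw":0,"tx":0,"ty":-1.5,"tz":0,"yaw":0.013},{"jaw":0,"tx":0,"ty":0,"tz":0,"yaw":0}]' >/dev/null;python3 -c "
from h import *
q()"; python3 -m inch '[{"jaw":0,"tx":0,"ty":-1,"tz":0,"yaw":0.01},{"jaw":0,"tx":0,"ty":0,"tz":0,"yaw":0}]' >/dev/null;python3 -c "
from h import *
q()"
```

```text
t 17.85 tcp [ 0.5559 -0.0379  0.1362] ydir -40.53 z [-0.001  0.001 -1.   ] f [-1.6  2.7  4.1] w 0.0214 gf 30.0 j7 -0.44
q 0.238 r 0.1152 tool f [ 1.  -3.  -4.1]
t 18.05 tcp [ 0.5548 -0.0368  0.1362] ydir -41.26 z [-0.001  0.001 -1.   ] f [-0.9  3.1  5.3] w 0.0214 gf 30.0 j7 -0.45
q 0.2512 r 0.1151 tool f [ 1.7 -2.7 -5.3]
t 18.25 tcp [ 0.5543 -0.0363  0.1362] ydir -42.03 z [ 0.  0. -1.] f [0.7 1.5 3. ] w 0.0213 gf 30.0 j7 -0.47
q 0.2575 r 0.1151 tool f [ 1.6 -0.5 -3. ]
t 18.45 tcp [ 0.5539 -0.036   0.1362] ydir -42.6 z [ 0.001 -0.    -1.   ] f [2.4 1.3 1.6] w 0.0216 gf 30.0 j7 -0.48
q 0.262 r 0.1151 tool f [ 2.6  0.9 -1.6]
```

The first click is in (force drop between q 0.20 and 0.24, seat near 0.262). Now the second.

```bash
python3 -m inch '[{"jaw":0,"tx":0.4,"ty":-3,"tz":0,"yaw":0.026},{"jaw":0,"tx":0.1,"ty":-3,"tz":0,"yaw":0.026},{"jaw":0,"tx":0.1,"ty":-3,"tz":0,"yaw":0.026},{"jaw":0,"tx":0,"ty":-3,"tz":0,"yaw":0.026},{"jaw":0,"tx":0.1,"ty":-3,"tz":0,"yaw":0.026},{"jaw":0,"tx":0,"ty":-3,"tz":0,"yaw":0.026},{"jaw":0,"tx":0.1,"ty":-3,"tz":0,"yaw":0.026},{"jaw":0,"tx":0,"ty":-1.5,"tz":0,"yaw":0.013},{"jaw":0,"tx":0,"ty":0,"tz":0,"yaw":0}]'>/dev/null; python3 -c "
from h import *
q()"; python3 -m inch '[{"jaw":0,"tx":0,"ty":-1.5,"tz":0,"yaw":0.013},{"jaw":0,"tx":0,"ty":-1.5,"tz":0,"yaw":0.013},{"jaw":0,"tx":0,"ty":0,"tz":0,"yaw":0}]' >/dev/null;  python3 -c "
from h import *
q()"; python3 -m inch '[{"jaw":0,"tx":0,"ty":-1.5,"tz":0,"yaw":0.013},{"jaw":0,"tx":0,"ty":-1.5,"tz":0,"yaw":0.013},{"jaw":0,"tx":0,"ty":0,"tz":0,"yaw":0}]' >/dev/null;python3 -c "
from h import *
q()"
```

```text
t 19.35 tcp [ 0.5393 -0.0199  0.1362] ydir -53.89 z [ 0.001 -0.002 -1.   ] f [ 5.3 -2.8 -1.8] w 0.0218 gf 30.0 j7 -0.69
q 0.4508 r 0.115 tool f [2.7 5.4 1.8]
t 19.65 tcp [ 0.5365 -0.0161  0.1361] ydir -55.3 z [-0.001  0.    -1.   ] f [-1.2  1.   6.1] w 0.0212 gf 30.0 j7 -0.71
q 0.4921 r 0.1151 tool f [-0.5 -1.5 -6.1]
t 19.95 tcp [ 0.5346 -0.0131  0.1362] ydir -56.73 z [-0.002  0.001 -1.   ] f [-0.2  2.4  5. ] w 0.0216 gf 30.0 j7 -0.74
q 0.523 r 0.115 tool f [ 1.2 -2.1 -5. ]
```

The second click is in (seat 0.524). Now the third, stopping short for a check.

```bash
python3 -m inch '[{"jaw":0,"tx":0.1,"ty":-3,"tz":0,"yaw":0.026},{"jaw":0,"tx":0.1,"ty":-3,"tz":0,"yaw":0.026},{"jaw":0,"tx":0,"ty":-3,"tz":0,"yaw":0.026},{"jaw":0,"tx":0.1,"ty":-3,"tz":0,"yaw":0.026},{"jaw":0,"tx":0,"ty":-3,"tz":0,"yaw":0.026},{"jaw":0,"tx":0.1,"ty":-3,"tz":0,"yaw":0.026},{"jaw":0,"tx":0,"ty":-3,"tz":0,"yaw":0.026},{"jaw":0,"tx":0,"ty":-1.5,"tz":0,"yaw":0.013},{"jaw":0,"tx":0,"ty":0,"tz":0,"yaw":0}]'>/dev/null; python3 -c "
from h import *
q()"; python3 -m inch '[{"jaw":0,"tx":0,"ty":-1.5,"tz":0,"yaw":0.013},{"jaw":0,"tx":0,"ty":-1.5,"tz":0,"yaw":0.013},{"jaw":0,"tx":0,"ty":0,"tz":0,"yaw":0}]' >/dev/null;  python3 -c "
from h import *
q()"; python3 -m inch '[{"jaw":0,"tx":0,"ty":-1.5,"tz":0,"yaw":0.013},{"jaw":0,"tx":0,"ty":0,"tz":0,"yaw":0}]' >/dev/null;python3 -c "
from h import *
q()"
```

```text
t 20.85 tcp [0.5251 0.0048 0.1362] ydir -68.04 z [ 0.001 -0.002 -1.   ] f [ 2.  -4.   3.3] w 0.0214 gf 30.0 j7 -0.95
q 0.6996 r 0.1149 tool f [ 0.4  4.4 -3.3]
t 21.15 tcp [0.524  0.0075 0.1362] ydir -69.54 z [ 0.001 -0.002 -1.   ] f [ 1.8 -5.6  3.6] w 0.0216 gf 30.0 j7 -0.98
q 0.7249 r 0.115 tool f [-0.3  5.8 -3.6]
t 21.35 tcp [0.5229 0.0104 0.1362] ydir -70.22 z [-0.001  0.    -1.   ] f [-1.4  2.1  7.4] w 0.0213 gf 30.0 j7 -1.0
q 0.7517 r 0.115 tool f [-0.6 -2.4 -7.4]
```

```bash
python3 -m inch '[{"jaw":0,"tx":0,"ty":-1.5,"tz":0,"yaw":0.013},{"jaw":0,"tx":0,"ty":-1,"tz":0,"yaw":0.013},{"jaw":0,"tx":0,"ty":-0.5,"tz":0,"yaw":0},{"jaw":0,"tx":0,"ty":0,"tz":0,"yaw":0},{"jaw":0,"tx":0,"ty":0,"tz":0,"yaw":0},{"jaw":0,"tx":0,"ty":0,"tz":0,"yaw":0}]'>/dev/null; python3 - <<'E'
from h import *
q()
a=snap('side','s5.png'); t=env.camera('top')
for c in ['side','top']: print([[(np.round(x['at'],4).tolist(),x['confidence']) for x in env.pinpoint(k,c)][:2] for k in ('hook_seat','caddy_bar','knob_grip')])
cv2.imwrite('pics/s5c.png',np.hstack([cv2.resize(a[150:300,240:400],(400,375),interpolation=cv2.INTER_CUBIC),cv2.resize(t[140:290,240:400],(400,375),interpolation=cv2.INTER_CUBIC)]))
E
```

```text
t 21.95 tcp [0.5217 0.0139 0.1362] ydir -71.63 z [-0.001  0.001 -1.   ] f [-1.5  1.3  6.3] w 0.0214 gf 30.0 j7 -1.02
q 0.7839 r 0.115 tool f [-1.  -1.7 -6.3]
[[], [([0.3981, -0.0408, 0.0974], 0.71)], [([0.5235, 0.0185, 0.1534], 0.42), ([0.3991, -0.1893, -0.005], 0.34)]]
[[([0.5952, 0.1616, 0.1678], 0.93)], [([0.6005, 0.1602, 0.169], 0.8)], []]
```

View pics/s5c.png

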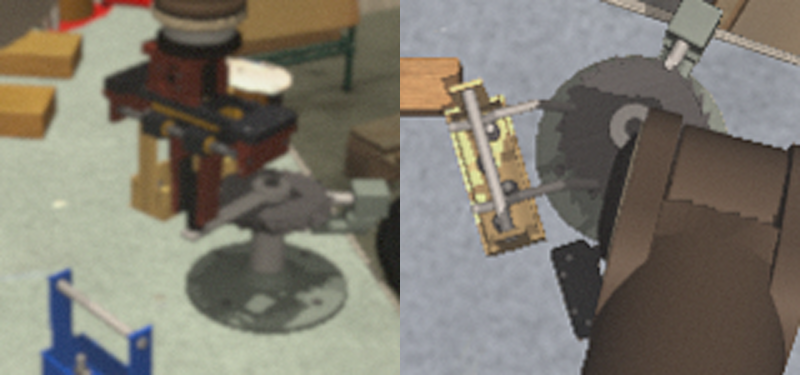

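Top crop: the caddy hangs on both prongs, bar from px (470,95) to (500,215). Side crop: the gripper is on the knob. The knob still pulls slightly forward, so I ease 0.5 mm into the seat, let things settle and check for stillness.

```bash
python3 -m inch '[{"jaw":0,"tx":0,"ty":-0.5,"tz":0,"yaw":0},{"jaw":0,"tx":0,"ty":0,"tz":0,"yaw":0},{"jaw":0,"tx":0,"ty":0,"tz":0,"yaw":0},{"jaw":0,"tx":0,"ty":0,"tz":0,"yaw":0},{"jaw":0,"tx":0,"ty":0,"tz":0,"yaw":0},{"jaw":0,"tx":0,"ty":0,"tz":0,"yaw":0},{"jaw":0,"tx":0,"ty":0,"tz":0,"yaw":0},{"jaw":0,"tx":0,"ty":0,"tz":0,"yaw":0},{"jaw":0,"tx":0,"ty":0,"tz":0,"yaw":0},{"jaw":0,"tx":0,"ty":0,"tz":0,"yaw":0},{"jaw":0,"tx":0,"ty":0,"tz":0,"yaw":0},{"jaw":0,"tx":0,"ty":0,"tz":0,"yaw":0}]'>/dev/null; python3 - <<'E'
from h import *
q()
T=[env.camera('top')[160:250,250:305].astype(float) for _ in range(8)]
print([round(np.abs(x-T[0]).mean(),2) for x in T[1:]])
for k in ('block_a','packing_tape','saddle_block','caddy_bar'): print(k,[np.round(x['at'],3).tolist() for x in env.pinpoint(k,'top')[:1]])
E
```

```text
t 23.55 tcp [0.5217 0.0141 0.1362] ydir -71.65 z [-0.001  0.001 -1.   ] f [-0.   0.3  5.3] w 0.0213 gf 30.0 j7 -1.03
q 0.7857 r 0.1149 tool f [ 0.1 -0.3 -5.3]
[np.float64(1.5), np.float64(1.48), np.float64(1.5), np.float64(1.48), np.float64(1.49), np.float64(1.49), np.float64(1.46)]
block_a [[0.68, 0.253, 0.001]]
packing_tape [[0.598, 0.161, 0.07]]
saddle_block [[0.658, -0.23, -0.003]]
caddy_bar []
```

```bash
python3 -c "
from rig import env
print(env.hand_in())"
```

```text
the job is handed in; nothing more can be done
None
```

The job is handed in: the plywood caddy hangs still on the twin hook, and the gripper holds the knob at the third click (about 0.786 rad measured); I kept the arm clear of the block, tape roll and saddle, but the last top-view check missed the tape roll, so its position wasn't re-confirmed.

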